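# Shake the toffees over the pulp tray

## Task

Pick up the shaker and shake all eight toffees out over the pulp tray, spread evenly so that each of its three wells gets at least two. Then put the empty shaker back upright in the middle of its rubber mat; do not touch the toffees with the gripper, and leave the tape dispenser, the card bundle and the box stack where they are.

Things in the scene. Friction and masses are not known exactly. Their poses are not given: they have to be found in the camera images.
- shaker: hand shaker: aluminium box 140 (its x) x 66 (its y) x 45 mm high, 0.25 kg empty, clear top, walls 3 mm, closed at the back (+x), open at the mouth (-x), black handle on top. Origin: centre of the underside, z up. Inside, the floor is 18 mm above the underside from the mouth to x = -8 mm, then falls ever more steeply (6, 11, 16 degrees) to 3 mm at the back; level, nothing comes out
- grip (a point): where to grip the shaker: middle of its black upright handle plate, at x = +10, z = 78 mm of the shaker; the plate is 14 mm thick (along the shaker's x), 44 mm wide (along y) and rises from 47 to 93 mm above the shaker's underside; axes as the shaker's
- mouth (a point): middle of the lower edge of the mouth, at x = -70, z = 18 mm of the shaker; the opening is 48 mm wide and 24 mm high; axes as the shaker's. Tip the mouth down slowly: the front pair of toffees slides out at about 18 to 29 degrees, each pair behind it some 5 degrees later, the last by 47 (friction varies; at smaller angles when shaken to and fro, which also frees jams)
- tray: fixed moulded-pulp tray, 136 (its x; 150 with the rim) x 292 (its y; 306 with the rim) x 38 mm high, on a plate 160 x 316 x 2 mm. Two partitions 6 mm thick, tops 32 mm above the table, at y = -48 and +48 mm, make three wells in a row along y, each about 128 (x) x 90 mm (y), floor 6 mm above the table. Origin: centre of the underside
- well0 (a point): middle of the floor of the well at the tray's -y end
- well1 (a point): middle of the floor of the tray's middle well
- well2 (a point): middle of the floor of the well at the tray's +y end
- mat: fixed black rubber mat, 210 (its x) x 120 (its y) x 3 mm, on which the shaker stands at first; origin: centre of the underside
- dispenser: bystander: black tape dispenser 75 x 165 x 96 mm, 1.1 kg; origin: centre of the underside
- cards: bystander: bundle of white cards 82 x 154 x 44 mm; origin: centre of the underside
- boxes: bystander: stack of closed pulp boxes 110 x 215 x 75 mm; origin: centre of the underside
- sweet0: round wrapped toffee, a drum 22 mm in diameter and 16 mm high, 12 g, all eight alike; at first in the shaker, in four pairs side by side, one pair behind the other from x = -22 to +53 mm of the shaker; origin: the middle of the drum, its z along the drum's axis
- sweet1: toffee like sweet0
- sweet2: toffee like sweet0
- sweet3: toffee like sweet0
- sweet4: toffee like sweet0
- sweet5: toffee like sweet0
- sweet6: toffee like sweet0
- sweet7: toffee like sweet0
Mind the look-alikes: they are no part of the job. Of the things shaped like the mat, the black one is meant.

How it is judged:
On the way, in this order (a step that is already met when the one before it is completed fails the run):
1. the shaker is held up off its mat (height (world z) of shaker above 0.04 m and contact force between shaker and mat below 0.1 N), for 0.2 s.
2. all eight toffees lie in the tray (x of sweet0 in the frame of tray between -0.065 and 0.065 m and y of sweet0 in the frame of tray between -0.143 and 0.143 m and z of sweet0 in the frame of tray between 0 and 0.042 m and x of sweet1 in the frame of tray between -0.065 and 0.065 m and y of sweet1 in the frame of tray between -0.143 and 0.143 m and z of sweet1 in the frame of tray between 0 and 0.042 m and x of sweet2 in the frame of tray between -0.065 and 0.065 m and y of sweet2 in the frame of tray between -0.143 and 0.143 m and z of sweet2 in the frame of tray between 0 and 0.042 m and x of sweet3 in the frame of tray between -0.065 and 0.065 m and y of sweet3 in the frame of tray between -0.143 and 0.143 m and z of sweet3 in the frame of tray between 0 and 0.042 m and x of sweet4 in the frame of tray between -0.065 and 0.065 m and y of sweet4 in the frame of tray between -0.143 and 0.143 m and z of sweet4 in the frame of tray between 0 and 0.042 m and x of sweet5 in the frame of tray between -0.065 and 0.065 m and y of sweet5 in the frame of tray between -0.143 and 0.143 m and z of sweet5 in the frame of tray between 0 and 0.042 m and x of sweet6 in the frame of tray between -0.065 and 0.065 m and y of sweet6 in the frame of tray between -0.143 and 0.143 m and z of sweet6 in the frame of tray between 0 and 0.042 m and x of sweet7 in the frame of tray between -0.065 and 0.065 m and y of sweet7 in the frame of tray between -0.143 and 0.143 m and z of sweet7 in the frame of tray between 0 and 0.042 m), for 0.2 s.
At the end, for the whole second after the job is handed in: All eight toffees lie still inside the tray (centres within its walls and under 42 mm above the table), at least two in each of the three wells; the shaker stands upright (within 0.08 rad) and still on the rubber mat, its centre within 45 mm of the mat's centre (all of step 2 and ((y of each of sweet0, sweet1 in the frame of tray below -0.048 m or y of each of sweet0, sweet2 in the frame of tray below -0.048 m or y of each of sweet0, sweet3 in the frame of tray below -0.048 m or y of each of sweet0, sweet4 in the frame of tray below -0.048 m or y of each of sweet0, sweet5 in the frame of tray below -0.048 m or y of each of sweet0, sweet6 in the frame of tray below -0.048 m or y of each of sweet0, sweet7 in the frame of tray below -0.048 m or y of each of sweet1, sweet2 in the frame of tray below -0.048 m or y of each of sweet1, sweet3 in the frame of tray below -0.048 m or y of each of sweet1, sweet4 in the frame of tray below -0.048 m or y of each of sweet1, sweet5 in the frame of tray below -0.048 m or y of each of sweet1, sweet6 in the frame of tray below -0.048 m or y of each of sweet1, sweet7 in the frame of tray below -0.048 m or y of each of sweet2, sweet3 in the frame of tray below -0.048 m or y of each of sweet2, sweet4 in the frame of tray below -0.048 m or y of each of sweet2, sweet5 in the frame of tray below -0.048 m or y of each of sweet2, sweet6 in the frame of tray below -0.048 m or y of each of sweet2, sweet7 in the frame of tray below -0.048 m or y of each of sweet3, sweet4 in the frame of tray below -0.048 m or y of each of sweet3, sweet5 in the frame of tray below -0.048 m or y of each of sweet3, sweet6 in the frame of tray below -0.048 m or y of each of sweet3, sweet7 in the frame of tray below -0.048 m or y of each of sweet4, sweet5 in the frame of tray below -0.048 m or y of each of sweet4, sweet6 in the frame of tray below -0.048 m) or (y of each of sweet4, sweet7 in the frame of tray below -0.048 m or y of each of sweet5, sweet6 in the frame of tray below -0.048 m or y of each of sweet5, sweet7 in the frame of tray below -0.048 m or y of each of sweet6, sweet7 in the frame of tray below -0.048 m)) and (((y of sweet0 in the frame of tray between -0.048 and 0.048 m and y of sweet1 in the frame of tray between -0.048 and 0.048 m) or (y of sweet0 in the frame of tray between -0.048 and 0.048 m and y of sweet2 in the frame of tray between -0.048 and 0.048 m) or (y of sweet0 in the frame of tray between -0.048 and 0.048 m and y of sweet3 in the frame of tray between -0.048 and 0.048 m) or (y of sweet0 in the frame of tray between -0.048 and 0.048 m and y of sweet4 in the frame of tray between -0.048 and 0.048 m) or (y of sweet0 in the frame of tray between -0.048 and 0.048 m and y of sweet5 in the frame of tray between -0.048 and 0.048 m) or (y of sweet0 in the frame of tray between -0.048 and 0.048 m and y of sweet6 in the frame of tray between -0.048 and 0.048 m) or (y of sweet0 in the frame of tray between -0.048 and 0.048 m and y of sweet7 in the frame of tray between -0.048 and 0.048 m) or (y of sweet1 in the frame of tray between -0.048 and 0.048 m and y of sweet2 in the frame of tray between -0.048 and 0.048 m) or (y of sweet1 in the frame of tray between -0.048 and 0.048 m and y of sweet3 in the frame of tray between -0.048 and 0.048 m) or (y of sweet1 in the frame of tray between -0.048 and 0.048 m and y of sweet4 in the frame of tray between -0.048 and 0.048 m) or (y of sweet1 in the frame of tray between -0.048 and 0.048 m and y of sweet5 in the frame of tray between -0.048 and 0.048 m) or (y of sweet1 in the frame of tray between -0.048 and 0.048 m and y of sweet6 in the frame of tray between -0.048 and 0.048 m) or (y of sweet1 in the frame of tray between -0.048 and 0.048 m and y of sweet7 in the frame of tray between -0.048 and 0.048 m) or (y of sweet2 in the frame of tray between -0.048 and 0.048 m and y of sweet3 in the frame of tray between -0.048 and 0.048 m) or (y of sweet2 in the frame of tray between -0.048 and 0.048 m and y of sweet4 in the frame of tray between -0.048 and 0.048 m) or (y of sweet2 in the frame of tray between -0.048 and 0.048 m and y of sweet5 in the frame of tray between -0.048 and 0.048 m) or (y of sweet2 in the frame of tray between -0.048 and 0.048 m and y of sweet6 in the frame of tray between -0.048 and 0.048 m) or (y of sweet2 in the frame of tray between -0.048 and 0.048 m and y of sweet7 in the frame of tray between -0.048 and 0.048 m) or (y of sweet3 in the frame of tray between -0.048 and 0.048 m and y of sweet4 in the frame of tray between -0.048 and 0.048 m) or (y of sweet3 in the frame of tray between -0.048 and 0.048 m and y of sweet5 in the frame of tray between -0.048 and 0.048 m) or (y of sweet3 in the frame of tray between -0.048 and 0.048 m and y of sweet6 in the frame of tray between -0.048 and 0.048 m) or (y of sweet3 in the frame of tray between -0.048 and 0.048 m and y of sweet7 in the frame of tray between -0.048 and 0.048 m) or (y of sweet4 in the frame of tray between -0.048 and 0.048 m and y of sweet5 in the frame of tray between -0.048 and 0.048 m) or (y of sweet4 in the frame of tray between -0.048 and 0.048 m and y of sweet6 in the frame of tray between -0.048 and 0.048 m)) or ((y of sweet4 in the frame of tray between -0.048 and 0.048 m and y of sweet7 in the frame of tray between -0.048 and 0.048 m) or (y of sweet5 in the frame of tray between -0.048 and 0.048 m and y of sweet6 in the frame of tray between -0.048 and 0.048 m) or (y of sweet5 in the frame of tray between -0.048 and 0.048 m and y of sweet7 in the frame of tray between -0.048 and 0.048 m) or (y of sweet6 in the frame of tray between -0.048 and 0.048 m and y of sweet7 in the frame of tray between -0.048 and 0.048 m))) and ((y of each of sweet0, sweet1 in the frame of tray above 0.048 m or y of each of sweet0, sweet2 in the frame of tray above 0.048 m or y of each of sweet0, sweet3 in the frame of tray above 0.048 m or y of each of sweet0, sweet4 in the frame of tray above 0.048 m or y of each of sweet0, sweet5 in the frame of tray above 0.048 m or y of each of sweet0, sweet6 in the frame of tray above 0.048 m or y of each of sweet0, sweet7 in the frame of tray above 0.048 m or y of each of sweet1, sweet2 in the frame of tray above 0.048 m or y of each of sweet1, sweet3 in the frame of tray above 0.048 m or y of each of sweet1, sweet4 in the frame of tray above 0.048 m or y of each of sweet1, sweet5 in the frame of tray above 0.048 m or y of each of sweet1, sweet6 in the frame of tray above 0.048 m or y of each of sweet1, sweet7 in the frame of tray above 0.048 m or y of each of sweet2, sweet3 in the frame of tray above 0.048 m or y of each of sweet2, sweet4 in the frame of tray above 0.048 m or y of each of sweet2, sweet5 in the frame of tray above 0.048 m or y of each of sweet2, sweet6 in the frame of tray above 0.048 m or y of each of sweet2, sweet7 in the frame of tray above 0.048 m or y of each of sweet3, sweet4 in the frame of tray above 0.048 m or y of each of sweet3, sweet5 in the frame of tray above 0.048 m or y of each of sweet3, sweet6 in the frame of tray above 0.048 m or y of each of sweet3, sweet7 in the frame of tray above 0.048 m or y of each of sweet4, sweet5 in the frame of tray above 0.048 m or y of each of sweet4, sweet6 in the frame of tray above 0.048 m) or (y of each of sweet4, sweet7 in the frame of tray above 0.048 m or y of each of sweet5, sweet6 in the frame of tray above 0.048 m or y of each of sweet5, sweet7 in the frame of tray above 0.048 m or y of each of sweet6, sweet7 in the frame of tray above 0.048 m)) and linear speed of each of sweet0, sweet1, sweet2, sweet3, sweet4, sweet5, sweet6, sweet7 below 0.03 m/s and horizontal distance between shaker and mat below 0.045 m and angle between shaker's own z axis and vertical below 0.08 rad and height (world z) of shaker below 0.008 m and linear speed of shaker below 0.02 m/s); the robot touches nothing.
It fails at once if the gripper touches a toffee (contact force between the fingers and sweet0 above 0.3 N or contact force between the fingers and sweet1 above 0.3 N or contact force between the fingers and sweet2 above 0.3 N or contact force between the fingers and sweet3 above 0.3 N or contact force between the fingers and sweet4 above 0.3 N or contact force between the fingers and sweet5 above 0.3 N or contact force between the fingers and sweet6 above 0.3 N or contact force between the fingers and sweet7 above 0.3 N).
It fails at once if the tape dispenser, the card bundle or the box stack is shifted by more than 20 mm (distance of any of dispenser, cards, boxes from where it was at the start of the episode above 0.02 m).
It also fails if it takes over 72 s, if anything falls off the work surface, if the arm or the gripper's body presses on something with over 40 N, if the wrist force passes 120 N, or if a joint passes its speed limit or range.

## Robot

A 6-joint arm with a two-finger parallel gripper is mounted at the origin on the work surface. World frame = base frame: x ahead of the robot, y to its left, z up, the work surface at z = 0. Lengths are in m, angles in rad, forces in N, time in s.
With the tool pointing down it reaches from about 0.25 to 0.725 m from the base axis. Payload 4 kg.
Tool frame: the origin (TCP) lies midway between the tips of the shut fingers; the grasp point (between the pads) lies 19 mm behind it (bot.grip_depth is the distance from the TCP to the grasp point, in m); z points along the fingers, y is the line along which they close (so a half turn about z gives the same grasp; the last joint's range is limited). The gripper opens to 85 mm and grips with 20 to 120 N. Pads are 22 mm wide; open, the fingers measure 114 mm over their backs; the gripper's body (76 mm by 85 mm) begins 54 mm behind the grasp point. The pads swing forward as they close: fully open they stand 13 mm farther back than shut.
Start: joints at [-1.111, 0.241, 0.005, 1.335, 0, 1.571], TCP at [0.222, -0.448, 0.195] pointing down, gripper open.
Joint ranges: [-2.72, 2.72], [-1.05, 1.87], [-1.09, 1.28], [-1.99, 2.15], [-1.42, 1.44], [-3.14, 3.14]. Speed limits (rad/s): [2.79, 2.79, 3.14, 3.14, 3.14, 3.14].

## Interface

Orientations are given as a unit quaternion [x, y, z, w].
In Python, from workcell import bot gives the robot as it stands.
- The arm moves only by the shell command python3 -m creep 'ROWS'. ROWS is JSON, one flat list of numbers, 5 for each row, row after row: the shift along the world's x, y, z in m, then the turn about the world's z in rad, then the finger opening in m, from 0 to 0.0854. In form: [x, y, z, twist, claw, x, y, z, twist, claw, ...]. A call has 1 to 10 rows; each row is the pose to reach, as a shift and turn from the pose commanded when the call began; what a row does not reach only later rows make up. A row lasts 1/12 s, in which the tool goes at most 41.7 mm and 7.16 degrees, less where a joint would pass 70% of its speed; a pose out of reach is approached as far as the arm can. A call with a gripper value outside its range is refused whole. The fingers move at their own pace and stop on an object; the grip force is fixed at half the most. Time passes only in rows, so rows that repeat a pose let the fingers close. It gives the time, the measured TCP pose, the force, the opening and the grip force at its end, in the units of the state.
- bot.get_obs(): the state, without advancing time (a new reading comes with each control period).
- bot.camera(name): name is "side" or "top" or "wrist"; returns a dict with "pixels" (400x640x3 uint8, red, green, blue), "camera_matrix" (3x3 intrinsics, pixels), "dist_coeffs" ([k1, k2, p1, p2, k3] as OpenCV has them; the pictures are not rectified), "extrinsics" (4x4, takes a point from world to camera coordinates); the wrist camera has in their place "T_tool_cam" (4x4, takes a point from camera to tool coordinates, whose origin is the TCP and whose axes are the flange's). Camera axes: x right, y down, z forward; pixel columns grow to the right and rows downward; lengths in m; the calibration is good to about 2 mm. A picture is of the moment at which its call begins: read the wrist's pose just before it. There is no depth.
- bot.job_done(): hands the job in; it is judged then, once.
Trained networks look in the newest picture that a camera, given by its name, has taken for a name from the list of things; names that differ only in an ending like _2 or _b are one class to them, and where a whole thing is asked for, a point or a joint stands for the part that bears it (a point fixed in the world has none). Each returns a list of dicts, best first, with "score" (0 to 1); they miss things now and then, are a little off and sometimes report something else, mostly with a low value. They report only what shows in the picture. A call takes as long as a camera call. They do not tell look-alikes from the thing itself.
- bot.look_for(camera, thing): "centre" ([column, row] as shares, 0 to 1, of the picture: columns of its width, rows of its height, amid what is visible of it).
- bot.place_of(camera, thing): "centre" ([column, row] as shares, 0 to 1, of the picture: columns of its width, rows of its height: a listed point, or the origin of a listed thing).
The state is a dict: "clock": time; "joint_pos": joint angles; "joint_vel": joint speeds; "tau": joint torques, N m; "eef_pos": TCP position; "tool_rot": TCP orientation; "ft_force": force on the tool from outside, world axes, zero at the start; "ft_torque": the same for the moment, N m; "grip_width": finger opening in m; "grasp_force": force on a finger pad.
Only numpy, scipy, OpenCV 4.12 (cv2) and the standard library are available. Lean on these libraries where they do the work, as an engineer would, in place of code of your own. Each camera call takes 0.05 s, during which the arm holds its last target. There are 200 camera calls.

## Working session

There is one attempt and no reset: what is moved stays moved. The work goes in short steps, Python scripts to look and compute and a shell command to move; the robot and the scene stay as the last step left them, time stands still between calls to the robot, and variables do not carry over. Pictures are saved under pics/ and viewed, at most 10 in all, crops included, and the job is handed in when it is done.

```bash
mkdir -p pics; ls; cat > h.py <<'E'
import numpy as np,cv2
from workcell import bot
from scipy.spatial.transform import Rotation as R
def snap(n,f=None):
    o=bot.get_obs(); c=bot.camera(n)
    if f: cv2.imwrite('pics/'+f,c['pixels'][:,:,::-1])
    K=np.array(c['camera_matrix']);d=np.array(c['dist_coeffs'])
    if n=='wrist':
        T=np.eye(4);T[:3,:3]=R.from_quat(o['tool_rot']).as_matrix();T[:3,3]=o['eef_pos']
        E=np.linalg.inv(T@np.array(c['T_tool_cam']))
    else: E=np.array(c['extrinsics'])
    return K,d,E
def ray(cam,px,z):
    K,d,E=cam
    p=cv2.undistortPoints(np.array([[px]],float),K,d)[0,0]
    r=E[:3,:3].T@np.array([p[0],p[1],1]);o=-E[:3,:3].T@E[:3,3]
    return o+r*(z-o[2])/r[2]
def proj(cam,P):
    K,d,E=cam
    return cv2.projectPoints(np.array(P,float).reshape(-1,3),cv2.Rodrigues(E[:3,:3])[0],E[:3,3],K,d)[0][:,0]
E
python3 - <<'E'
from h import *
np.set_printoptions(precision=3,suppress=True)
for n in('top','side'):
    c=snap(n,n+'0.png')
    print(n,'cam at',-c[2][:3,:3].T@c[2][:3,3])
    for t,z in(('shaker',.003),('grip',.081),('mouth',.021),('tray',0),('well0',.006),('well1',.006),('well2',.006),('mat',0),('dispenser',0),('cards',0),('boxes',0)):
        for r in bot.place_of(n,t)[:3]:
            px=np.array(r['centre'])*[640,400]; print(t,round(r['score'],2),px,ray(c,px,z)[:2])
E
```

```text
pics
top cam at [ 0.292 -0.007  1.474]
shaker 0.77 [239.296 203.2  ] [0.473 0.227]
grip 0.93 [230.976 198.32 ] [0.479 0.239]
tray 0.64 [388.992 195.2  ] [ 0.486 -0.251]
well0 0.86 [360.576 195.8  ] [ 0.486 -0.159]
well0 0.61 [393.088 200.68 ] [ 0.468 -0.262]
well0 0.51 [317.824 121.52 ] [ 0.733 -0.03 ]
well1 0.86 [360.576 195.8  ] [ 0.486 -0.159]
well1 0.61 [393.088 200.68 ] [ 0.468 -0.262]
well1 0.51 [317.824 121.52 ] [ 0.733 -0.03 ]
well2 0.86 [360.576 195.8  ] [ 0.486 -0.159]
well2 0.61 [393.088 200.68 ] [ 0.468 -0.262]
well2 0.51 [317.824 121.52 ] [ 0.733 -0.03 ]
mat 0.83 [210.368 287.52 ] [0.21 0.32]
mat 0.7 [420.8 194. ] [ 0.488 -0.354]
mat 0.64 [236.288 201.6  ] [0.479 0.237]
dispenser 0.83 [240.32 113.92] [0.768 0.223]
dispenser 0.68 [233.088 194.6  ] [0.501 0.247]
boxes 0.83 [391.424 123.52 ] [ 0.723 -0.271]
side cam at [0.207 0.715 0.831]
shaker 0.58 [287.872 291.12 ] [0.472 0.237]
grip 0.72 [280.384 275.6  ] [0.48  0.249]
mouth 0.67 [314.176 303.68 ] [0.393 0.259]
tray 0.88 [344.704 169.8  ] [ 0.476 -0.273]
well0 0.87 [341.184 170.2  ] [ 0.485 -0.26 ]
well0 0.77 [348.608 158.08 ] [ 0.48  -0.333]
well0 0.65 [332.672 190.12 ] [ 0.481 -0.155]
well1 0.87 [341.184 170.2  ] [ 0.485 -0.26 ]
well1 0.77 [348.608 158.08 ] [ 0.48  -0.333]
well1 0.65 [332.672 190.12 ] [ 0.481 -0.155]
well2 0.87 [341.184 170.2  ] [ 0.485 -0.26 ]
well2 0.77 [348.608 158.08 ] [ 0.48  -0.333]
well2 0.65 [332.672 190.12 ] [ 0.481 -0.155]
mat 0.84 [387.584 357.   ] [0.2  0.32]
mat 0.8 [415.808 185.2  ] [ 0.234 -0.27 ]
mat 0.68 [287.808 287.6  ] [0.477 0.226]
dispenser 0.65 [192.192 260.   ] [0.759 0.23 ]
cards 0.77 [245.568 201.6  ] [ 0.727 -0.023]
boxes 0.89 [275.008 154.92 ] [ 0.738 -0.275]
```

```bash
python3 -c "
import cv2
a=cv2.imread('pics/top0.png');cv2.imwrite('pics/top0c.png',cv2.resize(a[80:340,160:480],None,fx=2.3,fy=2.3,interpolation=cv2.INTER_CUBIC))"
```

```text
(no output)
```

View pics/top0c.png

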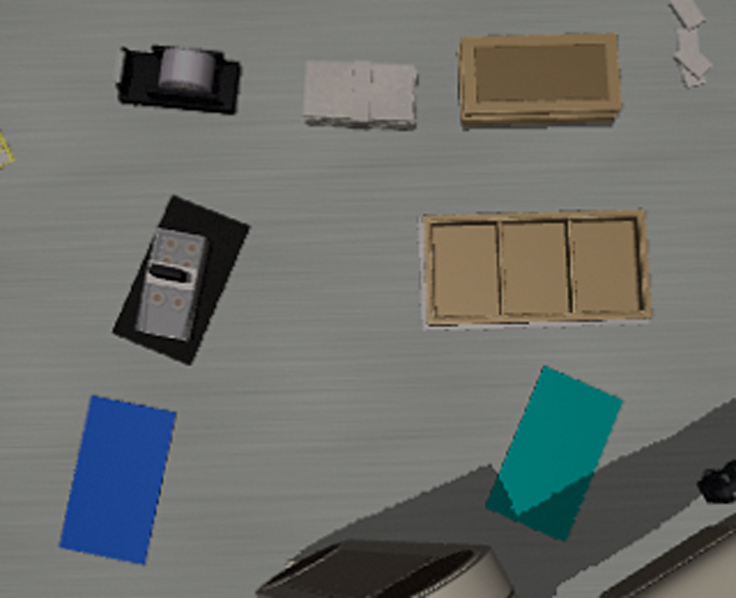

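View pics/side0.png

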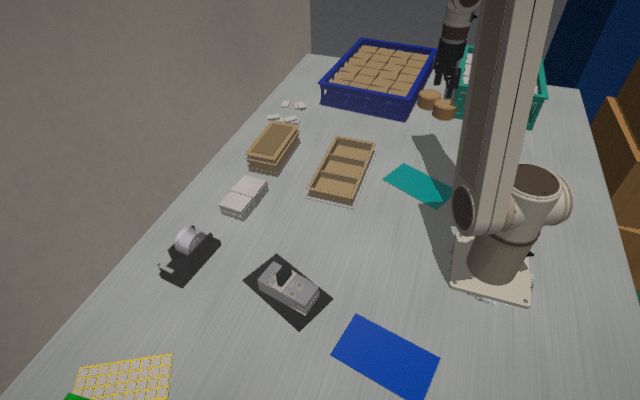

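```bash
python3 - <<'E'
from h import *
np.set_printoptions(precision=3,suppress=True)
o=bot.get_obs();print(o['clock'],o['eef_pos']);M=R.from_quat(o['tool_rot']).as_matrix();print(M, np.degrees(np.arctan2(M[1,1],M[0,1])))
I=cv2.imread('pics/top0.png')
c=snap('top')
# corners in the crop picture
f=lambda u,v:np.array([160+u/2.3,80+v/2.3])
for nm,z,pts in (('plate',.002,[(419,213),(423,329),(652,317)]),('rim',.038,[(424,214),(428,322),(652,319),(646,208)]),('part',.032,[(499,221),(501,318),(568,218),(570,317)]),('mat',.003,[(173,196),(250,226),(190,364),(114,331)]),('shk',.05,[(158,230),(208,236),(187,341),(137,334)]),('box',.075,[(461,38),(617,34),(620,108),(463,114)]),('cards',.044,[(305,60),(417,65),(414,128),(305,117)])):
    print(nm,*[ray(c,f(*p),z)[:2] for p in pts])
E
```

```text
1.2 [ 0.222 -0.448  0.195]
[[ 0.896  0.444  0.   ]
 [ 0.444 -0.896  0.   ]
 [ 0.    -0.    -1.   ]] -63.655494384052886
plate [ 0.563 -0.103] [ 0.401 -0.103] [ 0.409 -0.422]
rim [ 0.555 -0.108] [ 0.408 -0.108] [ 0.403 -0.412] [ 0.556 -0.413]
part [ 0.544 -0.21 ] [ 0.411 -0.207] [ 0.546 -0.305] [ 0.41  -0.301]
mat [0.596 0.239] [0.551 0.132] [0.362 0.217] [0.409 0.322]
shk [0.54  0.252] [0.53  0.184] [0.39  0.213] [0.401 0.28 ]
box [ 0.79  -0.164] [ 0.792 -0.379] [ 0.687 -0.376] [ 0.683 -0.163]
cards [0.775 0.05 ] [ 0.764 -0.105] [ 0.674 -0.098] [0.693 0.051]
```

```bash
python3 -m creep '[0.12,0.33,0.1,1.24,0.085,0.12,0.33,0.1,1.24,0.085,0.12,0.33,0.1,1.24,0.085,0.12,0.33,0.1,1.24,0.085,0.12,0.33,0.1,1.24,0.085,0.12,0.33,0.1,1.24,0.085,0.12,0.33,0.1,1.24,0.085,0.12,0.33,0.1,1.24,0.085,0.12,0.33,0.1,1.24,0.085,0.12,0.33,0.1,1.24,0.085]'
```

```text
clock: 2.08
eef_pos: [0.3441, -0.1139, 0.2971]
tool_rot: [0.655, 0.756, 0.002, 0.002]
ft_force: [-0.8, -0.6, -0.4]
grip_width: 0.0852
grasp_force: 0.0
```

```bash
python3 -m creep '[0.11,0.35,0,1.24,0.085,0.11,0.35,0,1.24,0.085,0.11,0.35,0,1.24,0.085,0.11,0.35,0,1.24,0.085,0.11,0.35,0,1.24,0.085,0.11,0.35,0,1.24,0.085,0.11,0.35,0,1.24,0.085,0.11,0.35,0,1.24,0.085,0.11,0.35,0,1.24,0.085,0.11,0.35,0,1.24,0.085]'
python3 -m creep '[0,0,0,0,0.085,0,0,0,0,0.085]'
python3 - <<'E'
from h import *
np.set_printoptions(precision=3,suppress=True)
c=snap('wrist','w1.png')
o=bot.get_obs();M=R.from_quat(o['tool_rot']).as_matrix();print(o['eef_pos'],np.degrees(np.arctan2(M[1,1],M[0,1])))
for t,z in(('shaker',.003),('grip',.081),('mouth',.021),('mat',0)):
    for r in bot.place_of('wrist',t)[:2]:
        px=np.array(r['centre'])*[640,400]; print(t,round(r['score'],2),px,ray(c,px,z)[:2])
E
```

```text
clock: 2.92
eef_pos: [0.4529, 0.2375, 0.2932]
tool_rot: [0.095, 0.995, 0.001, -0.001]
ft_force: [-0.3, -0.6, -0.7]
grip_width: 0.0844
grasp_force: 0.0
clock: 3.08
eef_pos: [0.4516, 0.232, 0.2947]
tool_rot: [0.102, 0.995, -0.0, -0.0]
ft_force: [0.4, -0.3, 0.1]
grip_width: 0.0852
grasp_force: 0.0
[0.452 0.231 0.295] 78.2628691491282
shaker 0.68 [323.904 147.52 ] [0.467 0.24 ]
grip 0.82 [326.976 169.52 ] [0.478 0.24 ]
mouth 0.93 [324.48  99.08] [0.402 0.254]
mouth 0.19 [ 14.016 223.8  ] [ 0.479 -0.242]
```

View pics/w1.png

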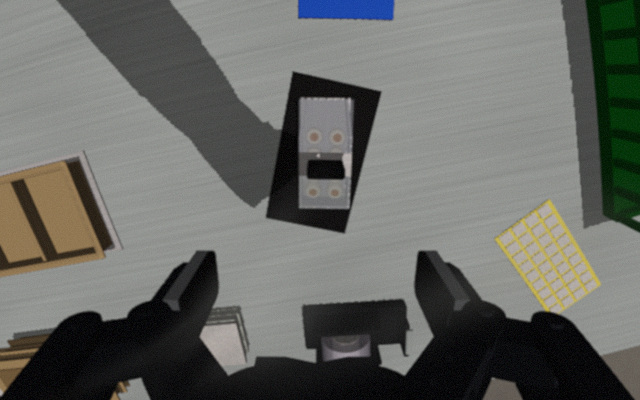

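```bash
python3 - <<'E'
from h import *
np.set_printoptions(precision=3,suppress=True)
c=snap('wrist')
for px,z in (((299,97),.048),((352,97),.048),((301,208),.048),((351,209),.048),((326,160),.096),((307,169),.096),((345,169),.096),((326,179),.096),((293,72),.003),((381,92),.003),((345,232),.003),((267,217),.003)): print(px,ray(c,px,z)[:2])
E
```

```text
(299, 97) [0.393 0.223]
(352, 97) [0.406 0.285]
(301, 208) [0.532 0.195]
(351, 209) [0.547 0.259]
(326, 160) [0.464 0.24 ]
(307, 169) [0.47  0.217]
(345, 169) [0.479 0.259]
(326, 179) [0.486 0.236]
(293, 72) [0.362 0.22 ]
(381, 92) [0.41  0.328]
(345, 232) [0.599 0.245]
(267, 217) [0.552 0.137]
```

```bash
python3 -m creep '[0.026,0.007,-0.04,0.014,0.085,0.026,0.007,-0.08,0.014,0.085,0.026,0.007,-0.12,0.014,0.085,0.026,0.007,-0.16,0.014,0.085,0.026,0.007,-0.19,0.014,0.085,0.026,0.007,-0.21,0.014,0.085,0.026,0.007,-0.225,0.014,0.085,0.026,0.007,-0.233,0.014,0.085,0.026,0.007,-0.233,0.014,0.085,0.026,0.007,-0.233,0.014,0.085]'
python3 -m creep '[0,0,0,0,0.085,0,0,0,0,0.04,0,0,0,0,0.03,0,0,0,0,0.02,0,0,0,0,0.02,0,0,0,0,0.02,0,0,0,0,0.02,0,0,0,0,0.02]'
```

```text
clock: 4.22
eef_pos: [0.4782, 0.2388, 0.0625]
tool_rot: [0.094, 0.996, 0.0, 0.0]
ft_force: [1.0, -0.4, 0.3]
grip_width: 0.0847
grasp_force: 0.0
clock: 4.88
eef_pos: [0.4779, 0.2389, 0.062]
tool_rot: [0.094, 0.996, -0.0, 0.0]
ft_force: [-0.5, -0.1, -0.6]
grip_width: 0.0205
grasp_force: 0.0
```

```bash
python3 - <<'E'
from h import *
c=snap('wrist','w2.png');s=snap('side','s2.png')
a=cv2.imread('pics/w2.png');b=cv2.imread('pics/s2.png')[200:360,190:390]
b=cv2.resize(b,(500,400),interpolation=cv2.INTER_CUBIC);a=cv2.resize(a,(300,188))
o=np.zeros((400,800,3),np.uint8);o[:,:500]=b;o[:188,500:]=a;cv2.imwrite('pics/c2.png',o)
E
```

```text
(no output)
```

View pics/c2.png

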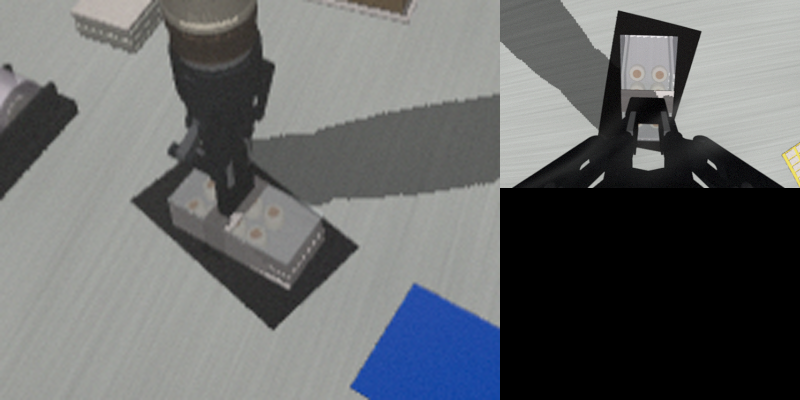

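```bash
python3 - <<'E'
from h import *
np.set_printoptions(precision=1,suppress=True)
c=snap('wrist')
print('cam',np.round(-c[2][:3,:3].T@c[2][:3,3],3),'fwd',np.round(c[2][2,:3],2))
Rz=R.from_euler('z',-10.9,degrees=True).as_matrix();O=np.array([.4695,.2405,.003])
for n,P in dict(front=[(-70,-33,45),(-70,33,45)],plateTop=[(3,-22,93),(3,22,93),(17,22,93),(17,-22,93)],plateBot=[(3,-22,47),(3,22,47)]).items(): print(n,proj(c,[O+Rz@(np.array(p)/1000) for p in P]))
o=bot.get_obs();print('tcp',proj(c,[o['eef_pos']]))
a=cv2.imread('pics/w2.png')[60:340,180:460]
cv2.imwrite('pics/w2c.png',cv2.convertScaleAbs(cv2.resize(a,(590,590),interpolation=cv2.INTER_CUBIC),alpha=2,beta=20))
E
```

```text
cam [0.4 0.3 0.2] fwd [ 0.3 -0.1 -0.9]
front [[254.   76. ]
 [377.1  76.3]]
plateTop [[267.7 239.9]
 [362.7 240.1]
 [361.3 266.7]
 [269.  266.5]]
plateBot [[278.  205.3]
 [352.7 205.5]]
tcp [[315.3 222. ]]
```

View pics/w2c.png

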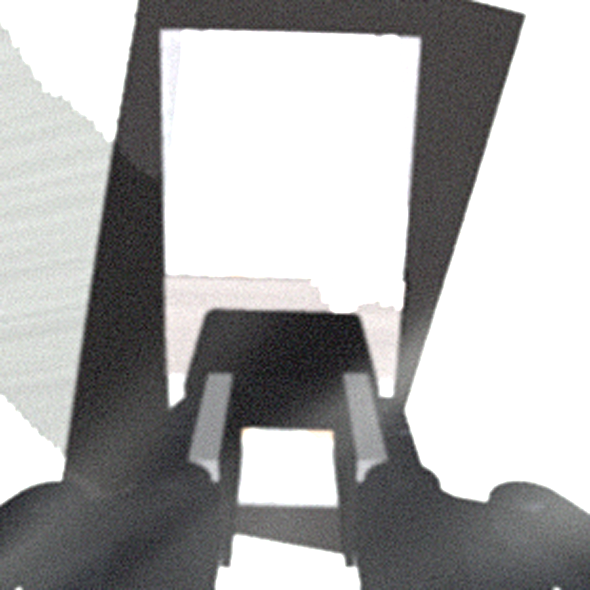

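```bash
python3 - <<'E'
from h import *
np.set_printoptions(precision=1,suppress=True)
c=snap('side','s3.png')
Rz=R.from_euler('z',-10.9,degrees=True).as_matrix();O=np.array([.4695,.2405,.003])
for n,P in dict(back=[(70,-33,45),(70,33,45)],front=[(-70,33,45),(-70,-33,45)],plateTop=[(3,-22,93),(3,22,93),(17,22,93),(17,-22,93)],plateBot=[(3,22,47),(17,22,47)]).items(): print(n,proj(c,[O+Rz@(np.array(p)/1000) for p in P]).tolist())
o=bot.get_obs();print('tcp',proj(c,[o['eef_pos'],np.array(o['eef_pos'])+[0,0,.04]]))
a=cv2.imread('pics/s3.png')[225:325,240:340]
cv2.imwrite('pics/s3c.png',cv2.convertScaleAbs(cv2.resize(a,(600,600),interpolation=cv2.INTER_CUBIC),alpha=2.5,beta=10))
E
```

```text
back [[271.405038123281, 261.13187287972676], [255.69914677942845, 279.9985479464109]]
front [[304.32820729702615, 305.3764776707217], [318.8118695054405, 284.3185535413504]]
plateTop [[289.656989288461, 263.2338065492212], [279.1231220487514, 276.6189078984515], [274.15487362545696, 274.1178011339793], [284.77356846748296, 260.8837507088307]]
plateBot [[280.813915022811, 287.878770443764], [276.00818974534326, 285.4003793272223]]
tcp [[283.7 277.4]
 [282.3 267.4]]
```

View pics/s3c.png

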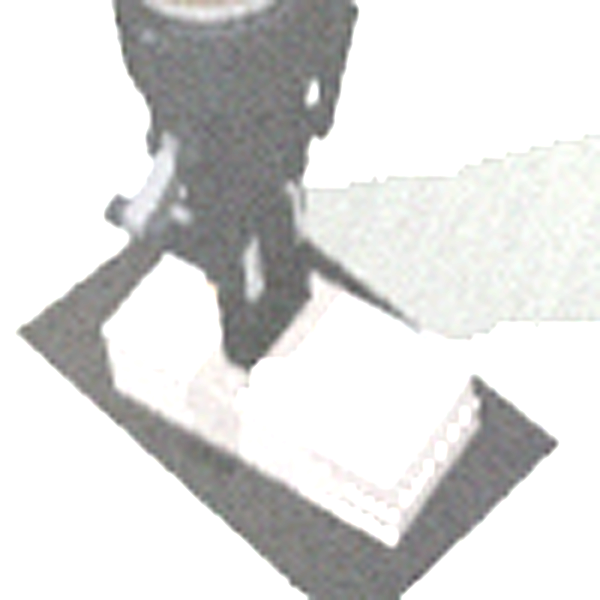

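```bash
python3 - <<'E'
from h import *
from scipy.optimize import least_squares
np.set_printoptions(precision=1,suppress=True)
c=bot.camera('wrist');K=np.array(c['camera_matrix']);d=np.array(c['dist_coeffs']);T=np.array(c['T_tool_cam']);print(T*[1,1,1,1000],K[0,0])
cam=(K,d,np.linalg.inv(T))
print('tip strip front, shut at z0:',proj(cam,[(x/1000,0,z/1000) for x in(-11,0,11) for z in(0,-20,-40)]))
for y,px in ((42.5,[(217,252),(416,252)]),(10.2,[(292,238),(343,238)]),(10.2,[(284,278),(343,278)]),(42.5,[(195,320),(442,320)])):
  for s in(1,-1):
    f=lambda p:(proj(cam,[(p[0]/1000,-s*y/1000,p[1]/1000),(p[0]/1000,s*y/1000,p[1]/1000)])-px).ravel()
    r=least_squares(f,[0,0]);print(y,s,r.x,r.cost)
E
```

```text
[[  -0.    -1.    -0.3   76.6]
 [   1.    -0.     0.     0.4]
 [  -0.    -0.3    1.  -179.1]
 [   0.     0.     0.  1000. ]] 345.7695432272803
tip strip front, shut at z0: [[315.3 239.8]
 [315.3 256.9]
 [315.2 278. ]
 [315.3 222. ]
 [315.2 237.6]
 [315.2 256.9]
 [315.3 203.6]
 [315.2 217.5]
 [315.1 234.8]]
42.5 1 [  6.4 -47.7] 1.9062235815664308
42.5 -1 [-7886550.2 14807866.9] 9900.723185859844
10.2 1 [ 15.7 -53.1] 5.964747556416127
10.2 -1 [-1823295.7  3777123. ] 652.6982637589994
10.2 1 [ 11.2 -75.3] 2.055949786784712
10.2 -1 [-2234200.7  3549548.4] 876.3896794903161
42.5 1 [ -1.8 -81.7] 12.568738578535092
42.5 -1 [-15875000.9  19863504. ] 15258.715933840225
```

```bash
python3 -c "
from workcell import bot;print(bot.grip_depth)"
python3 -m creep '[0,0,0,0,0.06,0,0,0,0,0.06,0,0,0,0,0.06,0,0,-0.005,0,0.06,0,0,-0.01,0,0.06,0,0,-0.015,0,0.06,0,0,-0.015,0,0.06]'
python3 - <<'E'
from h import *
c=snap('wrist','w4.png')
a=cv2.imread('pics/w4.png')[130:400,180:460]
cv2.imwrite('pics/w4c.png',cv2.convertScaleAbs(cv2.resize(a,(590,569),interpolation=cv2.INTER_CUBIC),alpha=2,beta=20))
E
```

```text
0.0187
clock: 5.72
eef_pos: [0.4768, 0.2384, 0.0454]
tool_rot: [0.094, 0.996, -0.001, -0.001]
ft_force: [-0.6, -0.5, -0.3]
grip_width: 0.0603
grasp_force: 0.0
```

View pics/w4c.png

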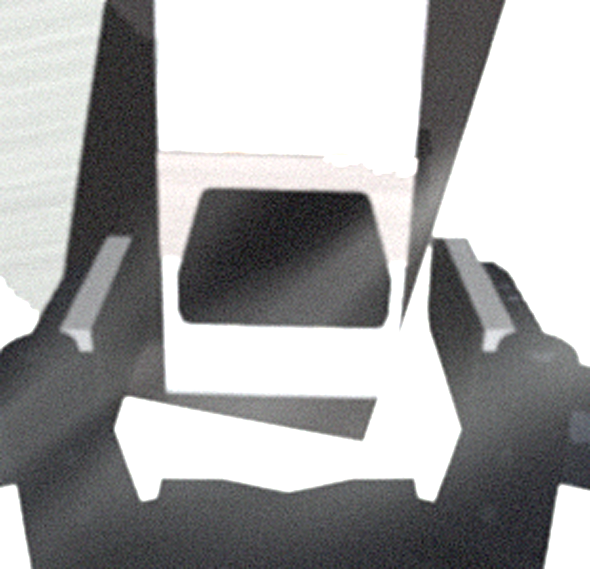

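```bash

python3 -m creep '[0.001,0,-0.01,0,0.06,0.001,0,-0.02,0,0.06,0.001,0,-0.03,0,0.06,0.001,0,-0.03,0,0.06,0.001,0,-0.03,0,0.06]'
python3 -m creep '[0,0,0,0,0.05,0,0,0,0,0.04,0,0,0,0,0.03,0,0,0,0,0.03,0,0,0,0,0.03]'
```

```text
clock: 6.18
eef_pos: [0.4778, 0.2384, 0.0157]
tool_rot: [0.094, 0.996, -0.001, -0.001]
ft_force: [-0.1, -0.3, 0.2]
grip_width: 0.0599
grasp_force: 0.0
clock: 6.6
eef_pos: [0.4792, 0.239, 0.0173]
tool_rot: [0.094, 0.996, 0.0, 0.0]
ft_force: [0.3, -1.5, 0.3]
grip_width: 0.0432
grasp_force: 61.6
```

```bash

python3 -m creep '[0,0,0.01,0,0.03,0,0,0.025,0,0.03,0,0,0.04,0,0.03,0,0,0.06,0,0.03,0,0,0.08,0,0.03,0,0,0.095,0,0.03,0,0,0.1,0,0.03,0,0,0.1,0,0.03]'
python3 - <<'E'
from h import *
np.set_printoptions(precision=1,suppress=True)
for n in('side','wrist'):
    c=snap(n,n+'5.png'); o=np.array(bot.get_obs()['eef_pos'])
    Rz=R.from_euler('z',-10.9,degrees=True).as_matrix();O=np.array([.4695,.2405,.003])+[0.0,0,.1]
    for t,P in(('grip',(10,0,78)),('mouth',(-70,0,18)),('shaker',(0,0,0))):
        print(n,t,[np.array(r['centre'])*[640,400] for r in bot.place_of(n,t)[:1]],proj(c,[O+Rz@(np.array(P)/1000)]))
E
```

```text
clock: 7.27
eef_pos: [0.4798, 0.2395, 0.1187]
tool_rot: [0.094, 0.996, 0.001, 0.001]
ft_force: [1.0, 0.0, -5.1]
grip_width: 0.043
grasp_force: 61.7
side grip [array([275.8, 243.5])] [[278.8 245.4]]
side mouth [array([310.8, 280.1])] [[310.8 276.5]]
side shaker [array([284.5, 267.9])] [[285.3 268.6]]
wrist grip [array([317.5, 288. ])] [[316.1 292.3]]
wrist mouth [array([319.9,  72.3])] [[316.6  75.4]]
wrist shaker [array([314.4, 196.9])] [[316.3 200.3]]
```

```bash

python3 -m creep '[-0.004,-0.007,0,-0.05,0.03,-0.009,-0.019,0,-0.14,0.03,-0.015,-0.032,0,-0.24,0.03,-0.021,-0.045,0,-0.34,0.03,-0.027,-0.058,0,-0.44,0.03,-0.034,-0.072,0,-0.54,0.03,-0.041,-0.087,0,-0.64,0.03,-0.048,-0.102,0,-0.75,0.03,-0.055,-0.118,0,-0.86,0.03,-0.063,-0.134,0,-0.98,0.03]'
python3 -m creep '[-0.007,-0.014,0,-0.1,0.03,-0.013,-0.027,0,-0.2,0.03,-0.019,-0.04,0,-0.3,0.03,-0.025,-0.053,0,-0.4,0.03,-0.031,-0.066,0,-0.5,0.03,-0.037,-0.08,0,-0.6,0.03,-0.044,-0.094,0,-0.7,0.03,-0.05,-0.107,0,-0.8,0.03,-0.057,-0.121,0,-0.9,0.03,-0.063,-0.134,0,-1.0,0.03]'
python3 -m creep '[-0.007,-0.014,0,-0.1,0.03,-0.013,-0.027,0,-0.2,0.03,-0.019,-0.04,0,-0.3,0.03,-0.025,-0.053,0,-0.4,0.03,-0.031,-0.066,0,-0.5,0.03,-0.037,-0.08,0,-0.6,0.03,-0.044,-0.094,0,-0.7,0.03,-0.05,-0.11,0,-0.8,0.03,-0.057,-0.125,0,-0.9,0.03,-0.063,-0.135,0,-0.97,0.03]'
python3 -m creep '[0,0,0,0,0.03,0,0,0,0,0.03]'
python3 - <<'E'
from h import *
o=bot.get_obs();M=R.from_quat(o['tool_rot']).as_matrix();print(o['joint_pos'],np.degrees(np.arctan2(M[1,1],M[0,1])))
snap('side','s6.png');snap('top','t6.png')
a=cv2.imread('pics/s6.png')[100:300,270:470];b=cv2.imread('pics/t6.png')[160:320,320:480]
cv2.imwrite('pics/c6.png',np.hstack([cv2.resize(x,(400,400),interpolation=cv2.INTER_CUBIC) for x in(a,b)]))
E
```

```text
clock: 8.5
eef_pos: [0.4155, 0.1042, 0.1168]
tool_rot: [0.554, 0.833, -0.0, -0.0]
ft_force: [-0.5, -0.2, -3.4]
grip_width: 0.0433
grasp_force: 61.8
clock: 9.33
eef_pos: [0.3523, -0.0297, 0.1169]
tool_rot: [0.885, 0.466, -0.0, 0.0]
ft_force: [-0.3, 0.0, -3.5]
grip_width: 0.0429
grasp_force: 61.8
clock: 10.17
eef_pos: [0.2895, -0.1652, 0.1171]
tool_rot: [1.0, -0.001, 0.0, 0.0]
ft_force: [0.3, 0.5, -3.3]
grip_width: 0.0434
grasp_force: 61.8
clock: 10.33
eef_pos: [0.2897, -0.1642, 0.117]
tool_rot: [1.0, 0.002, 0.0, -0.0]
ft_force: [-0.0, -0.3, -3.0]
grip_width: 0.0432
grasp_force: 62.0
[-5.16123980e-01 -3.43564492e-02 -5.19763212e-01  1.08545281e+00
  4.76174580e-04  2.62207036e+00] -89.80528933582285
```

View pics/c6.png

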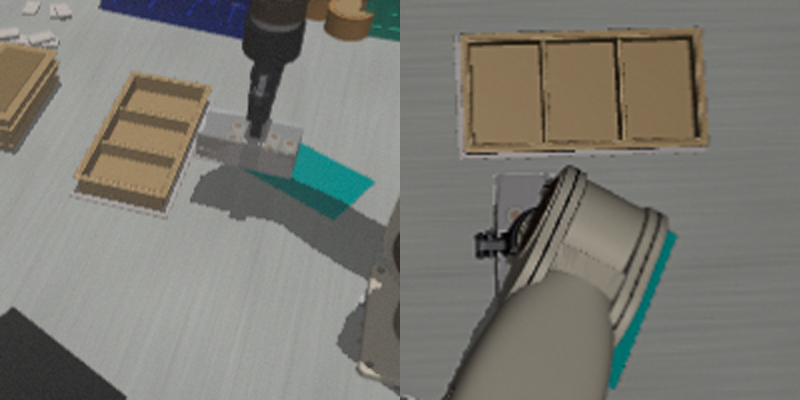

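```bash

python3 -m creep '[0,0,-0.02,0,0.03,0.005,0,-0.045,0,0.03,0.015,0,-0.065,0,0.03,0.026,0,-0.075,0,0.03,0.034,0,-0.075,0,0.03]'
python3 -m creep '[0.002,0,0,0,0.03,0.006,0,0.003,0,0.03,0.01,0,0.007,0,0.03,0.013,0,0.01,0,0.03,0.016,0,0.013,0,0.03,0.019,0,0.015,0,0.03,0.022,0,0.018,0,0.03,0.022,0,0.018,0,0.03]'
cat > tilt.py <<'E'
from h import *
from scipy.optimize import least_squares
# estimate tilt of the shaker about the pads from the cameras (pivot at local x=10,z=80)
def tilt(cams=('side','wrist')):
    out={}
    for n in cams:
        c=snap(n); o=np.array(bot.get_obs()['eef_pos']); M=R.from_quat(bot.get_obs()['tool_rot']).as_matrix()
        ax=M[:,1]; ax=ax/np.linalg.norm(ax); mf=np.cross([0,0,1],ax); mf=mf if mf[0]>0 else -mf   # mouth direction, world +x side
        for t,u,v in(('mouth',80,-62),('shaker',10,-80)):
            r=bot.place_of(n,t)
            if not r: continue
            px=np.array(r[0]['centre'])*[640,400]
            P=lambda th:o+[0,0,.066]+mf*(u*np.cos(th)+v*np.sin(th))/1000+np.array([0,0,1])*(v*np.cos(th)-u*np.sin(th))/1000
            ths=np.radians(np.arange(-20,70,.5)); e=[np.linalg.norm(proj(c,[P(t)])[0]-px) for t in ths]; i=int(np.argmin(e))
            out[n,t]=(round(np.degrees(ths[i]),1),round(e[i],1),round(r[0]['score'],2))
    return out
if __name__=='__main__': print(tilt()); o=bot.get_obs(); print(o['eef_pos'],o['clock'])
E
python3 tilt.py
```

```text
clock: 10.85
eef_pos: [0.3231, -0.1625, 0.04]
tool_rot: [1.0, 0.003, -0.002, -0.001]
ft_force: [-0.4, -0.2, -3.7]
grip_width: 0.0434
grasp_force: 62.0
clock: 11.52
eef_pos: [0.344, -0.1639, 0.0608]
tool_rot: [1.0, 0.002, -0.002, 0.0]
ft_force: [-6.4, -0.0, -0.7]
grip_width: 0.0436
grasp_force: 62.8
{('side', 'mouth'): (np.float64(10.5), np.float64(3.4), 0.86), ('side', 'shaker'): (np.float64(13.5), np.float64(2.6), 0.85), ('wrist', 'mouth'): (np.float64(8.5), np.float64(1.6), 0.77), ('wrist', 'shaker'): (np.float64(9.0), np.float64(2.7), 0.75)}
[ 0.34393225 -0.16388339  0.06066477] 11.8167
```

```bash

python3 -m creep '[0.003,0,0.002,0,0.03,0.006,0,0.004,0,0.03,0.009,0,0.006,0,0.03,0.012,0,0.008,0,0.03,0.012,0,0.008,0,0.03]'
python3 tilt.py
```

```text
clock: 12.23
eef_pos: [0.3559, -0.1639, 0.0686]
tool_rot: [1.0, 0.002, -0.002, 0.0]
ft_force: [-5.4, -0.7, -3.9]
grip_width: 0.0435
grasp_force: 63.3
{('side', 'mouth'): (np.float64(24.5), np.float64(0.7), 0.68), ('side', 'shaker'): (np.float64(16.0), np.float64(2.1), 0.79), ('wrist', 'mouth'): (np.float64(16.0), np.float64(0.9), 0.71), ('wrist', 'shaker'): (np.float64(16.0), np.float64(1.5), 0.93)}
[ 0.35580741 -0.16388922  0.06853793] 12.5333
```

```bash

cat > count.py <<'E'
from h import *
import sys
for n in('side','top'):
    c=snap(n)
    d=[]
    for r in bot.place_of(n,'sweet0'):
        p=ray(c,np.array(r['centre'])*[640,400],.014)[:2]; d.append((round(r['score'],2),*np.round(p-[.482,-.260],3)))
    print(n,[tuple(map(float,x)) for x in d])
o=bot.get_obs();print(o['eef_pos'],o['clock'],o['ft_force'])
E
python3 -m creep '[-0.003,0,0.006,0,0.03,0,0,0.014,0,0.03,0.01,0,0.02,0,0.03,0.02,0,0.02,0,0.03,0.03,0,0.02,0,0.03,0.036,0,0.02,0,0.03,0.036,0,0.02,0,0.03]'
python3 count.py
python3 -m creep '[-0.008,0,0,0,0.03,0.004,0,0,0,0.03,-0.008,0,0,0,0.03,0.004,0,0,0,0.03,-0.008,0,0,0,0.03,0.004,0,0,0,0.03,0,0,0,0,0.03]'
python3 count.py
```

```text
clock: 13.12
eef_pos: [0.396, -0.1643, 0.0882]
tool_rot: [1.0, 0.002, 0.001, 0.0]
ft_force: [0.2, 0.5, -4.1]
grip_width: 0.0432
grasp_force: 63.2
side []
top [(0.37, -0.003, 0.496)]
[ 0.39303788 -0.16372584  0.08746134] 13.3167 [-0.3337712  -0.20054045 -3.41647047]
clock: 13.9
eef_pos: [0.3949, -0.1645, 0.0883]
tool_rot: [1.0, 0.002, 0.001, 0.0]
ft_force: [1.2, -0.2, -3.2]
grip_width: 0.0434
grasp_force: 63.3
side [(0.58, 0.003, 0.107), (0.47, 0.004, 0.076)]
top [(0.51, -0.001, 0.105), (0.17, 0.233, 0.238)]
[ 0.3929647  -0.16400648  0.08796338] 14.1 [-0.6364497   0.93759094 -3.29485543]
```

```bash

python3 -m creep '[0,-0.004,0,0,0.03,0,-0.014,0,0,0.03,0,-0.026,0,0,0.03,0,-0.038,0,0,0.03,0,-0.05,0,0,0.03,0,-0.062,0,0,0.03,0,-0.074,0,0,0.03,0,-0.085,0,0,0.03,0,-0.093,0,0,0.03,0,-0.096,0,0,0.03]'
python3 -m creep '[-0.01,0,0,0,0.03,0.005,0,0,0,0.03,-0.01,0,0,0,0.03,0.005,0,0,0,0.03,-0.01,0,0,0,0.03,0.005,0,0,0,0.03,0,0,0,0,0.03]'
python3 count.py;python3 tilt.py
```

```text
clock: 14.93
eef_pos: [0.3939, -0.2617, 0.0879]
tool_rot: [1.0, 0.001, 0.0, 0.0]
ft_force: [-0.8, 0.9, -2.7]
grip_width: 0.0433
grasp_force: 63.3
clock: 15.52
eef_pos: [0.3954, -0.2598, 0.0882]
tool_rot: [1.0, 0.003, 0.001, 0.0]
ft_force: [0.8, -1.5, -3.0]
grip_width: 0.0432
grasp_force: 63.3
side [(0.6, -0.002, 0.01), (0.47, -0.004, 0.112), (0.44, 0.004, -0.038), (0.36, 0.017, 0.061)]
top [(0.62, 0.027, 0.066), (0.56, 0.001, 0.011), (0.46, -0.001, 0.102), (0.38, 0.009, 0.001), (0.36, -0.012, -0.033)]
[ 0.39308698 -0.25966338  0.08805827] 15.7167 [-0.47871361 -0.34749802 -3.20182984]
{('side', 'mouth'): (np.float64(19.0), np.float64(0.1), 0.59), ('side', 'shaker'): (np.float64(12.5), np.float64(0.4), 0.73), ('wrist', 'mouth'): (np.float64(16.0), np.float64(3.9), 0.86), ('wrist', 'shaker'): (np.float64(14.5), np.float64(0.6), 0.78)}
[ 0.39383989 -0.26009662  0.08807167] 16.0167
```

```bash

python3 -m creep '[0,-0.004,0,0,0.03,0,-0.014,0,0,0.03,0,-0.026,0,0,0.03,0,-0.038,0,0,0.03,0,-0.05,0,0,0.03,0,-0.062,0,0,0.03,0,-0.074,0,0,0.03,0,-0.085,0,0,0.03,0,-0.093,0,0,0.03,0,-0.096,0,0,0.03]'
python3 -m creep '[-0.012,0,0,0,0.03,0.006,0,0,0,0.03,-0.012,0,0,0,0.03,0.006,0,0,0,0.03,-0.012,0,0,0,0.03,0.006,0,0,0,0.03,-0.012,0,0,0,0.03,0.006,0,0,0,0.03,0,0,0,0,0.03]'
python3 count.py
```

```text
clock: 16.85
eef_pos: [0.3939, -0.3578, 0.0879]
tool_rot: [1.0, 0.001, 0.0, 0.0]
ft_force: [0.3, -0.0, -2.7]
grip_width: 0.0427
grasp_force: 63.3
clock: 17.6
eef_pos: [0.3955, -0.3556, 0.088]
tool_rot: [1.0, 0.003, 0.001, -0.0]
ft_force: [1.2, -1.4, -1.5]
grip_width: 0.0429
grasp_force: 63.3
side [(0.55, -0.004, 0.008), (0.52, -0.011, 0.098), (0.51, 0.022, -0.016), (0.47, -0.003, -0.026), (0.44, 0.005, -0.004), (0.36, 0.031, 0.062)]
top [(0.57, -0.008, -0.003), (0.55, 0.027, -0.027), (0.54, -0.004, 0.003), (0.54, 0.005, 0.097), (0.5, -0.013, -0.029), (0.42, 0.024, 0.072)]
[ 0.3931473  -0.35558651  0.08801615] 17.8 [ 0.10940053  0.5447234  -3.15293001]
```

```bash

python3 -m creep '[-0.018,0,0,0,0.03,0.006,0,0,0,0.03,-0.018,0,0,0,0.03,0.006,0,0,0,0.03,-0.018,0,0,0,0.03,0.006,0,0,0,0.03,-0.018,0,0,0,0.03,0.006,0,0,0,0.03,0,0,0,0,0.03]'
python3 count.py
```

```text
clock: 18.55
eef_pos: [0.3958, -0.3557, 0.0873]
tool_rot: [1.0, 0.003, 0.001, -0.0]
ft_force: [0.7, -1.6, -1.1]
grip_width: 0.0429
grasp_force: 63.1
side [(0.6, 0.028, -0.023), (0.55, 0.001, -0.105), (0.53, -0.0, -0.028), (0.49, 0.034, 0.06), (0.48, -0.01, 0.108), (0.42, -0.01, -0.009), (0.37, 0.013, 0.003)]
top [(0.6, -0.004, -0.094), (0.59, 0.033, -0.024), (0.5, 0.009, 0.07), (0.49, -0.001, 0.105), (0.45, -0.0, -0.004), (0.44, -0.013, -0.021)]
[ 0.39355576 -0.35605329  0.08819877] 18.75 [-0.82520729  0.38166691 -2.35823321]
```

```bash

python3 -m creep '[-0.024,0,0,0,0.03,0.006,0,0,0,0.03,-0.024,0,0,0,0.03,0.006,0,0,0,0.03,-0.024,0,0,0,0.03,0.006,0,0,0,0.03,-0.024,0,0,0,0.03,0.006,0,0,0,0.03,0,0,0,0,0.03]'
python3 count.py; python3 tilt.py
```

```text
clock: 19.5
eef_pos: [0.3953, -0.355, 0.0862]
tool_rot: [1.0, 0.002, 0.0, -0.001]
ft_force: [1.3, -1.2, -0.4]
grip_width: 0.0434
grasp_force: 62.9
side [(0.61, 0.002, -0.107), (0.58, 0.032, 0.06), (0.48, 0.033, -0.028), (0.46, 0.001, 0.104), (0.43, -0.009, -0.006), (0.4, -0.006, 0.02), (0.39, 0.004, -0.022)]
top [(0.53, 0.001, -0.014), (0.5, 0.004, -0.09), (0.5, 0.028, -0.025), (0.5, 0.005, 0.098), (0.48, 0.022, -0.059), (0.46, -0.003, 0.001), (0.4, -0.011, -0.015), (0.38, 0.017, 0.072), (0.32, -0.008, 0.002)]
[ 0.39379023 -0.35623839  0.08842121] 19.7 [ 0.11058398 -0.85443564 -2.52801406]
{('side', 'mouth'): (np.float64(16.0), np.float64(2.2), 0.95), ('side', 'shaker'): (np.float64(16.5), np.float64(1.8), 0.57), ('wrist', 'mouth'): (np.float64(11.5), np.float64(1.8), 0.6), ('wrist', 'shaker'): (np.float64(11.5), np.float64(1.0), 0.75)}
[ 0.3939336  -0.35622458  0.08832207] 20.0
```

```bash
python3 - <<'E'
from h import *
snap('side','s7.png');snap('top','t7.png')
a=cv2.imread('pics/s7.png')[125:215,295:395];b=cv2.imread('pics/t7.png')[165:225,335:455]
cv2.imwrite('pics/c7.png',np.hstack([cv2.resize(a,(400,360),interpolation=cv2.INTER_CUBIC),cv2.resize(b,(400,360),interpolation=cv2.INTER_CUBIC)]))
f=[]
import time
E
```

```text
(no output)
```

View pics/c7.png

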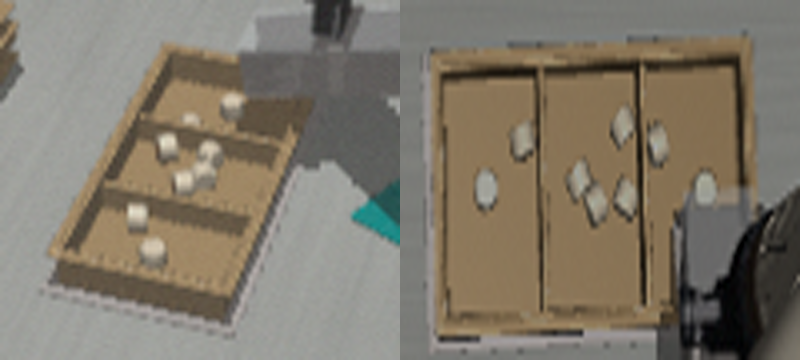

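```bash

python3 -m creep '[0,0,0.02,0,0.03,0,0,0.04,0,0.03,0,0.01,0.05,0.03,0.03,0.003,0.03,0.05,0.12,0.03,0.006,0.053,0.05,0.23,0.03,0.01,0.076,0.05,0.35,0.03,0.015,0.1,0.05,0.47,0.03,0.02,0.124,0.05,0.59,0.03,0.024,0.148,0.05,0.71,0.03,0.028,0.172,0.05,0.83,0.03]'
python3 -m creep '[0.004,0.024,0,0.12,0.03,0.008,0.048,0,0.24,0.03,0.012,0.072,0,0.36,0.03,0.016,0.096,0,0.48,0.03,0.02,0.12,0,0.6,0.03,0.024,0.144,0,0.72,0.03,0.028,0.168,0,0.84,0.03,0.032,0.192,0,0.96,0.03,0.036,0.216,0,1.08,0.03,0.04,0.24,0,1.2,0.03]'
python3 -m creep '[0.003,0.02,0,0.1,0.03,0.006,0.04,0,0.2,0.03,0.01,0.062,0,0.3,0.03,0.013,0.084,0,0.41,0.03,0.016,0.106,0,0.52,0.03,0.019,0.126,0,0.63,0.03,0.022,0.146,0,0.74,0.03,0.025,0.16,0,0.84,0.03,0.027,0.172,0,0.91,0.03,0.027,0.175,0,0.92,0.03]'
python3 -m creep '[0,0,0,0,0.03,0,0,0,0,0.03]'
python3 count.py;python3 - <<'E'
from h import *
M=R.from_quat(bot.get_obs()['tool_rot']).as_matrix();print(np.degrees(np.arctan2(M[1,1],M[0,1])))
E
```

```text
clock: 20.93
eef_pos: [0.4216, -0.1822, 0.138]
tool_rot: [0.913, 0.408, 0.0, -0.0]
ft_force: [-0.3, -0.3, -2.5]
grip_width: 0.0435
grasp_force: 62.9
clock: 21.77
eef_pos: [0.4613, 0.0576, 0.138]
tool_rot: [0.523, 0.852, 0.0, -0.0]
ft_force: [1.1, -0.4, -1.5]
grip_width: 0.0432
grasp_force: 62.9
clock: 22.6
eef_pos: [0.4885, 0.2332, 0.1377]
tool_rot: [0.091, 0.996, 0.0, -0.0]
ft_force: [-0.3, -0.2, -2.5]
grip_width: 0.0431
grasp_force: 62.9
clock: 22.77
eef_pos: [0.4881, 0.2306, 0.1378]
tool_rot: [0.094, 0.996, -0.0, -0.0]
ft_force: [0.5, -0.7, -1.8]
grip_width: 0.0433
grasp_force: 62.9
side [(0.63, 0.003, 0.089), (0.61, -0.005, 0.116), (0.6, -0.004, -0.034), (0.56, 0.005, 0.011), (0.52, -0.006, -0.104), (0.49, 0.003, -0.015), (0.4, 0.029, -0.033), (0.39, 0.033, 0.07)]
top [(0.62, 0.025, -0.029), (0.6, -0.004, -0.008), (0.58, 0.021, 0.077), (0.52, 0.025, -0.058), (0.48, 0.0, -0.093), (0.45, -0.01, -0.028), (0.45, -0.008, 0.014), (0.36, 0.01, 0.099), (0.34, 0.244, -0.009)]
[0.48876936 0.23012527 0.13810564] 22.9667 [-0.16339659 -0.27791381 -2.94881513]
79.15310022342267
```

```bash

python3 -m creep '[-0.01,0.002,-0.02,0,0.03,-0.02,0.004,-0.045,0,0.03,-0.032,0.006,-0.07,0,0.03,-0.032,0.006,-0.085,0,0.03,-0.032,0.006,-0.095,0,0.03,-0.032,0.006,-0.1,0,0.03,-0.032,0.006,-0.102,0,0.03,-0.032,0.006,-0.102,0,0.03]'
python3 -m creep '[0.002,0,-0.002,0,0.03,0.006,-0.001,-0.004,0,0.03,0.01,-0.002,-0.007,0,0.03,0.014,-0.003,-0.01,0,0.03,0.018,-0.0035,-0.0125,0,0.03,0.022,-0.004,-0.015,0,0.03,0.026,-0.005,-0.017,0,0.03,0.03,-0.0055,-0.018,0,0.03,0.032,-0.006,-0.019,0,0.03,0.032,-0.006,-0.0195,0,0.03]'
python3 -m creep '[0,0,0,0,0.03,0,0,0,0,0.03]'
```

```text
clock: 23.63
eef_pos: [0.4578, 0.237, 0.0364]
tool_rot: [0.094, 0.996, 0.0, 0.0]
ft_force: [-0.4, 0.1, -2.5]
grip_width: 0.0428
grasp_force: 62.8
clock: 24.47
eef_pos: [0.4879, 0.231, 0.0175]
tool_rot: [0.094, 0.996, 0.0, -0.001]
ft_force: [-8.1, -0.6, 16.4]
grip_width: 0.0433
grasp_force: 64.1
clock: 24.63
eef_pos: [0.4879, 0.2311, 0.0175]
tool_rot: [0.094, 0.996, 0.0, -0.001]
ft_force: [-7.4, 0.7, 10.4]
grip_width: 0.0432
grasp_force: 64.0
```

```bash

python3 -m creep '[0,0,0,0,0.044,0,0,0,0,0.05,0,0,0,0,0.065,0,0,0,0,0.075,0,0,0,0,0.075,0,0,0.02,0,0.075,0,0,0.05,0,0.075,0,0,0.09,0,0.075,0,0,0.13,0,0.075,0,0,0.17,0,0.075]'
python3 -m creep '[-0.03,0,0.04,0,0.08,-0.05,-0.04,0.06,0,0.08,-0.07,-0.08,0.08,0,0.08,-0.09,-0.12,0.08,0,0.08,-0.1,-0.15,0.08,0,0.08,-0.1,-0.15,0.08,0,0.08]'
python3 - <<'E'
from h import *
np.set_printoptions(precision=3,suppress=True)
for n in('side','top'):
    c=snap(n,n+'9.png')
    for t,z in(('shaker',.003),('grip',.081),('mouth',.021),('mat',0)):
        for r in bot.place_of(n,t)[:3]:
            px=np.array(r['centre'])*[640,400]; print(n,t,round(r['score'],2),ray(c,px,z)[:2])
a=cv2.imread('pics/side9.png');b=cv2.imread('pics/top9.png')
p=[cv2.resize(x,(400,300),interpolation=cv2.INTER_CUBIC) for x in(a[225:345,220:380],b[155:245,190:310],a[125:215,295:415],b[160:235,330:460])]
cv2.imwrite('pics/c9.png',np.vstack([np.hstack(p[:2]),np.hstack(p[2:])]))
E
```

```text
clock: 25.47
eef_pos: [0.4886, 0.2305, 0.1879]
tool_rot: [0.094, 0.996, -0.0, -0.0]
ft_force: [1.4, 0.6, -0.0]
grip_width: 0.0747
grasp_force: 0.0
clock: 25.97
eef_pos: [0.3869, 0.0774, 0.2678]
tool_rot: [0.095, 0.995, -0.001, 0.001]
ft_force: [0.3, -0.8, -0.1]
grip_width: 0.0801
grasp_force: 0.0
side shaker 0.9 [0.479 0.227]
side grip 0.85 [0.495 0.232]
side mat 0.75 [0.481 0.228]
side mat 0.59 [ 0.23  -0.274]
side mat 0.42 [ 0.731 -0.025]
top shaker 0.73 [0.471 0.228]
top grip 0.63 [0.492 0.23 ]
top mouth 0.78 [0.41  0.243]
top mat 0.78 [0.484 0.242]
top mat 0.76 [0.216 0.327]
top mat 0.71 [ 0.231 -0.272]
```

View pics/c9.png

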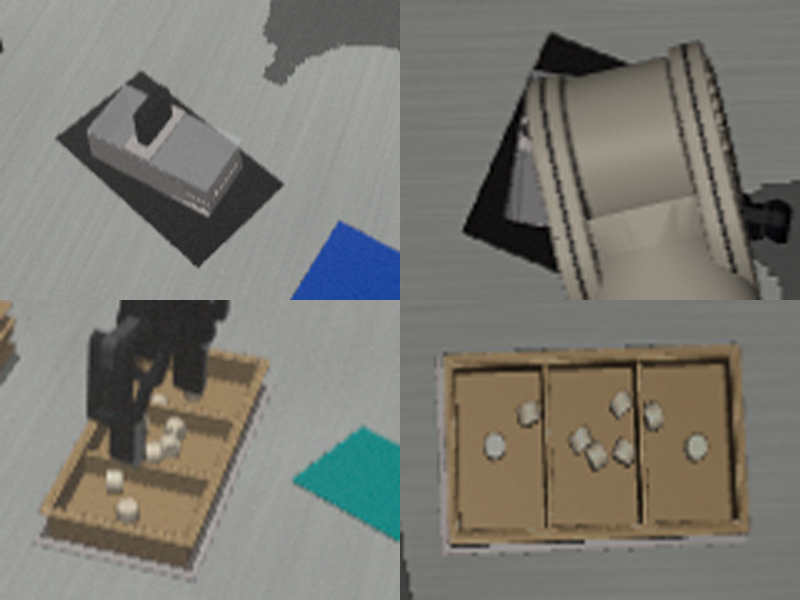

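The picture shows the shaker standing flat and empty in the middle of the black mat (upper left panel). In the tray the toffees lie 2 / 4 / 2 across the wells (lower right panel, about x 490–700, y 400–455).

```bash
python3 -c "
from workcell import bot;print(bot.job_done())"
```

```text
the job is handed in; nothing more can be done
None
```

The job is handed in: all eight toffees lie in the tray, split 2 / 4 / 2 across the wells, and the empty shaker stands upright near the middle of the black mat; the hand-in call gave no verdict.

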